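# Wind a board under the test probes and hold them down

## Robot

A 6-joint arm with a two-finger parallel gripper is mounted at the origin on a cart in front of the work surface, level with it; the furniture and walls round the work are solid. World frame = base frame: x ahead of the robot, y to its left, z up, the work surface at z = 0. Lengths are in mm, angles in rad, forces in N, time in s.
With the tool pointing down it reaches from about 350 to 775 mm from the base axis. Payload 7.3 kg.
Tool frame: the origin (TCP) lies at the very end of the fingers, on their centre line; the grasp point (between the pads) lies 19 mm behind it; z points along the fingers, y is the line along which they close (so a half turn about z gives the same grasp; the last joint's range is limited). The gripper opens to 92 mm and grips with 3 to 60 N. Pads are 19 mm wide; open, the fingers measure 130 mm over their backs; the gripper's body (75 mm by 190 mm) begins 47 mm behind the grasp point.
Start: joints at [1.192, 0.342, 1.524, -0, 1.275, -0.146], TCP at [121.103, 510.861, 226.741] pointing down, gripper open.
Joint ranges: [-2.53, 2.53], [-0.77, 2.02], [0.04, 2.7], [-1, 4.14], [0.28, 2.66], [-3.11, 3.11]. Speed limits (rad/s): [2.57, 2.57, 3.14, 3.14, 3.14, 3.14].

## Interface

Orientations are given as [roll, pitch, yaw] about the fixed x, y, z axes, in that order (R = Rz(yaw) Ry(pitch) Rx(roll)).
In Python, from plant import bot gives the robot as it stands.
- The arm moves only by the tool jog_arm, never from a script. Its argument "targets" is a list of rows, each an object with "xyz": the shift along the tool's x, y, z as a fraction of full scale, a list of three; "spin": the turn about the tool's z as a fraction of full scale. In form: [{"xyz": [x, y, z], "spin": spin}, ...]. A call has exactly 10 rows; each row shifts and turns the commanded pose from where the row before left it, along the tool's axes as they then stand; what a row does not reach is not made up. Full scale, the value 1, is 80 mm for a shift and 0.1 rad for a turn. A row lasts 1/8 s, in which the tool goes at most 62.5 mm and 10.7 degrees, less where a joint would pass 70% of its speed; a pose out of reach is approached as far as the arm can. A call with a number of a shift or a turn outside -1 to 1 is refused whole. A call with a gripper value outside its range is refused whole. "gripper" is the opening in per cent of the stroke, from 0 (shut) to 100 (fully open), set as the call begins (left out, the last holds). The fingers move at their own pace and stop on an object; the grip force is fixed at half the most. Time passes only in rows, so rows that do not move let the fingers close, or fill a call up. It gives the time, the measured TCP pose, the force, the opening and the grip force at its end, in the units of the state.
- bot.get_obs(): the state, without advancing time (a new reading comes with each control period).
- bot.capture(name): name is "scene" or "top" or "wrist"; returns the picture (480x640x3 uint8, blue, green, red); there is no depth.
- bot.get_calibration(name): a dict with "vfov" (degrees; the focal length in pixels is half the picture's height over the tangent of half this angle, whatever the lens; pixels are square), "cx", "cy" (the principal point, pixels), "eye" and "rotation" of the camera in the world. Camera axes: x right, y down, z forward; pixel columns grow to the right and rows downward; lengths in mm; the calibration is good to about 2 mm. The wrist camera is an equidistant fisheye: a pixel r from the principal point sees the ray r / f radians off the axis. A picture is of the moment at which its call begins: read the wrist's pose just before it. get_calibration takes no time and is no camera call; for the wrist camera it gives the pose at the moment of the call.
- bot.close_job(): hands the job in; it is judged then, once.
The state is a dict: "time": time; "joint_positions": joint angles; "dq": joint speeds; "tau": joint torques, N m; "tool_pos": TCP position; "tcp_rot": TCP orientation; "contact_force": force on the tool from outside, world axes, zero at the start; "moment": the same for the moment, N m; "grip_width": finger opening in mm; "finger_force": force on a finger pad.
Only numpy, scipy, OpenCV 4.12 (cv2) and the standard library are available. Lean on these libraries where they do the work, as an engineer would, in place of code of your own. Each camera call takes 0.05 s, during which the arm holds its last target. There are 200 camera calls.

## Task

Test the circuit board that is clipped in the sliding nest of the bench test fixture: turn the handwheel clockwise by its crank knob until the nest is fully home against its end stop under the probe head, without pushing the nest or board itself. Only then press the spring-return lever until the probe head is 10 mm down (its pointer between the pair of lines on the scale), never bottoming it, and finish while still holding the lever there, because the head springs up when let go. Leave the marker, cutters and jar beside the fixture where they are.

Things in the scene. Friction and masses are not known exactly. Their poses are not given: they have to be found in the camera images.
- test_fixture: bench test fixture, fixed on the desk: dark steel base (x -95 to +100 mm, y -75 to +250 mm, top 16 mm up), grey C-frame press (column at x +62 to +98, arm to x -22, 136 mm high; ram and lever pivot to 182 mm), sliding nest, handwheel. Origin on the desk under the vertical ram of the probe head; x from its front (lever's end) to its back, y left toward the handwheel, z up
- wheel_axis (a point): point on the vertical axis of the three-spoked handwheel at rim height, 64 mm above the desk, at fixture x -61.5, y +155 mm. Rim 85 mm across, its top at 69 mm, free above. Its pinion drives a rack on the nest: clockwise from above moves the nest home, 56.5 mm per turn; 0.9 to 1.24 turns are needed. Takes 2 to 3 N at the crank knob; stays where it is left; stops when the nest meets its stop
- crank_knob_centre (a point): centre (half-way up) of the black upright crank knob on the handwheel's rim: diameter 16 mm, 42 mm tall, from 71 to 113 mm above the desk, 38 mm from the wheel's axis. It spins freely on its own pin, so it can be gripped and carried round with the gripper's heading unchanged
- nest_centre (a point): middle of the sliding nest (aluminium plate 92 x 84 mm, board clipped on top, highest point about 52 mm above the desk); the point is 42 mm above the desk. It slides along the fixture's y axis; home is under the probe head, at fixture y = 0, against the stop screw
- nest (a joint): travel of the nest in m, 0 at the loading end (left), grows toward home; 0.070 is fully home against the end stop. Starts between 0 and 0.020
- handwheel (a joint): turn of the handwheel in rad, clockwise from above positive; nest travel = 0.009 x this; the stop is at 7.78
- press_lever: spring-return hand lever; origin on its pivot, 165 mm above the desk at fixture x +66 mm. It reaches to the front over the ram, sloping up by 0.106 rad at rest (level when half pressed), and ends in a black rubber grip 22 mm in diameter, 96 mm long (152 to 248 mm from the pivot). Pressing the grip down brings the probe head down; let go, it springs up
- lever_grip (a point): centre of the lever's grip (surface 11 mm above), 200 mm from the pivot; at rest 186 mm above the desk at fixture x -133 mm, y 0. The head goes down 1 mm for each 3.03 mm this point goes down: 30 mm for working depth, 42 mm to the bottom. It moves almost straight down (arc about the pivot, under 2 mm to the front). The spring pushes up with about 4 N here at rest, 8 N at working depth
- probe_head (a joint): how far the probe head is down, in m: 0 at rest (up), 0.010 is the working depth (pointer between the pair of scale lines, which stand at 8 and 12 mm), 0.014 is the bottom, where the probes would be crushed
- marker_centre (a point): marker pen, 10 x 127 mm, loose on the desk in front of the fixture; point at its centre. Bystander
- cutters_centre (a point): side cutters with red handles, 47 x 124 x 14 mm, loose on the desk in front of the fixture to the right; point at the centre. Bystander
- flux_jar_centre (a point): round jar with orange lid, 41 mm diameter, 50 mm tall, loose to the left of the fixture; point at its centre. Bystander

How it is judged (in metres and radians):
On the way:
1. the nest is wound home against its end stop (value of joint nest above 0.0685 m), for 0.2 s.
At the end, for the whole second after the job is handed in: the nest is home (within 1.5 mm of its stop) and the robot holds the lever with more than 3 N so that the probe head stays 10 mm down, 2 mm either way, through the last second (value of joint nest above 0.0685 m and value of joint probe_head between 0.008 and 0.012 m and velocity of joint probe_head between -0.004 and 0.004 m/s and contact force between any of the fingers, the arm and press_lever above 3 N); the arm keeps its last pose, push and grip.
It fails at once if the head is pressed down (more than 3 mm) before the nest is home (value of joint probe_head above 0.003 m and value of joint nest below 0.068 m).
It fails at once if the probe head is bottomed (more than 13.3 mm down) (value of joint probe_head above 0.0133 m).
It fails at once if the nest or the board is pushed directly (contact force between any of the fingers, the arm and nest above 3 N).
It fails at once if the marker, cutters or jar is moved more than 25 mm (distance of any of marker_centre, cutters_centre, flux_jar_centre from where it was at the start of the episode above 0.025 m).
It also fails if it takes over 58 s, if anything falls off the work surface, if the arm or the gripper's body presses on something with over 40 N, if the wrist force passes 120 N, or if a joint passes its speed limit or range.

## Working session

There is one attempt and no reset: what is moved stays moved. The work goes in short steps, Python scripts to look and compute and a tool call to move; the robot and the scene stay as the last step left them, time stands still between calls to the robot, and variables do not carry over. Pictures are saved under pics/ and viewed, at most 10 in all, crops included, and the job is handed in when it is done.

Besides the shell and the picture viewer there is one more tool, called after "Call:" in YAML: its name, and indented under it one key for each argument. jog_arm: Moves the arm, as the interface text tells. Shift numbers are shares of 80 mm and turn numbers shares of 0.1 rad, none past 1 either way. Its arguments: {"type":"object","properties":{"targets":{"type":"array","items":{"type":"object","properties":{"xyz":{"type":"array","items":{"type":"number"}},"spin":{"type":"number"}}}},"gripper":{"type":"number"}},"required":["targets"]}

```bash
mkdir -p pics
python3 - <<'E'
from plant import bot
import cv2
o=bot.get_obs();print(o)
for n in("scene","top"):
    c=bot.get_calibration(n);print(n,c);cv2.imwrite(f"pics/{n}0.png",bot.capture(n))
E
```

```text
{'time': 0.0, 'joint_positions': array([ 1.19199397e+00,  3.42731990e-01,  1.52502120e+00, -3.59508914e-06,
        1.27538822e+00, -1.46019138e-01]), 'dq': array([ 2.16368525e-05, -5.27866845e-04,  1.21492625e-03,  1.22650498e-03,
        7.10773519e-04,  7.60894525e-04]), 'tau': array([ 2.37652013e-03, -4.31236947e+01, -2.44220996e+01,  7.18819303e-02,
        5.60354919e-02, -1.42009303e-04]), 'tool_pos': array([120.9477416 , 510.46069411, 226.03869023]), 'tcp_rot': array([-3.14005988e+00, -2.21944444e-04,  2.90881032e+00]), 'contact_force': array([-0.0235374 , -0.50271586,  0.28598103]), 'moment': array([ 0.02470594, -0.01209557,  0.02045833]), 'finger_force': 0.0, 'grip_width': 92.14247280096318}
scene {'vfov': 48.74070684497568, 'cx': 321.23213794405996, 'cy': 239.14790854766613, 'eye': array([ -21.92720181, -426.64072313,  508.23122164]), 'rotation': array([-2.004608  , -0.0215451 , -0.78973224])}
top {'vfov': 47.54579066385112, 'cx': 320.9225244833564, 'cy': 235.6307921325055, 'eye': array([ 331.22521991,  120.44028881, 1201.14432204]), 'rotation': array([-2.94831642, -0.01048186, -1.56614977])}
```

View pics/scene0.png

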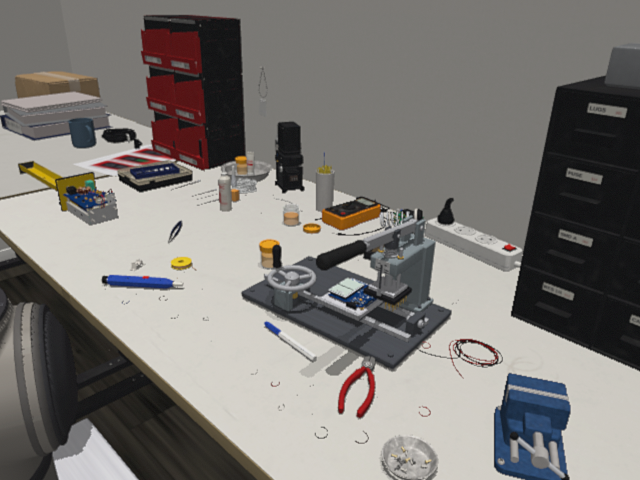

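View pics/top0.png

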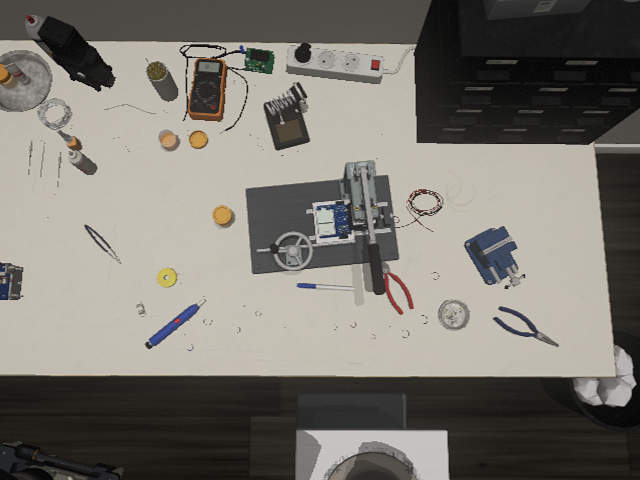

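The scene view shows the fixture at about (345,300). In the top view the base spans (247,188) to (398,260), the wheel is at (292,252) and the knob is near (268,250). I'll enlarge both.

Run:
```python
import cv2
a=cv2.imread("pics/top0.png")[155:305,235:435];cv2.imwrite("pics/t1.png",cv2.resize(a,None,fx=4,fy=4,interpolation=cv2.INTER_CUBIC))
a=cv2.imread("pics/scene0.png")[205:370,240:460];cv2.imwrite("pics/s1.png",cv2.resize(a,None,fx=3.6,fy=3.6,interpolation=cv2.INTER_CUBIC))
```

```text
(no output)
```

View pics/t1.png

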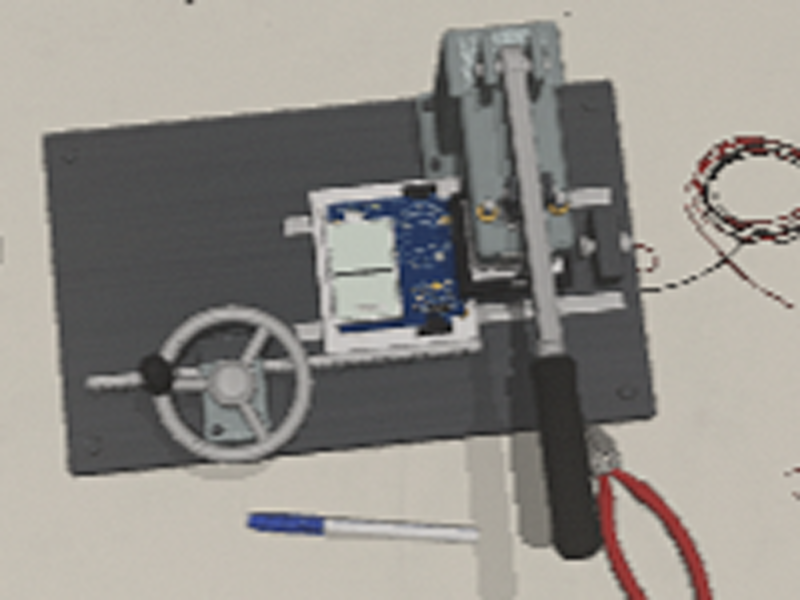

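View pics/s1.png

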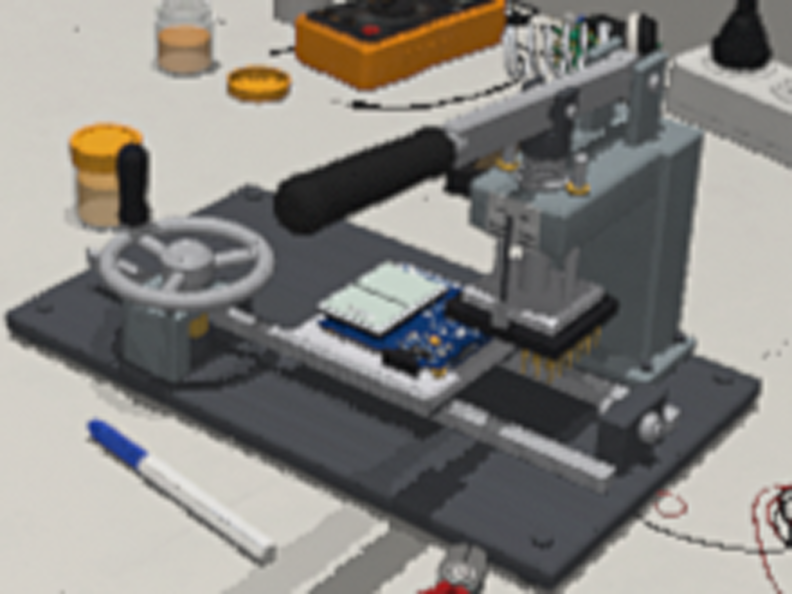

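The base corners in the top crop are (44,135), (70,475), (654,417) and (612,82). The wheel centre is at (231,384) and the knob top at (157,372). In the scene crop, the corners are (8,320), (548,582) and (760,382), and the knob top is at (133,150).

```bash
cat > h.py <<'E'
import numpy as np
from scipy.spatial.transform import Rotation as R
from scipy.optimize import least_squares
from plant import bot
def proj(c,P):
    f=240/np.tan(np.radians(c["vfov"])/2)
    p=(np.atleast_2d(P)-c["eye"])@R.from_euler("xyz",c["rotation"]).as_matrix()
    return np.c_[c["cx"]+f*p[:,0]/p[:,2],c["cy"]+f*p[:,1]/p[:,2]]
def toW(p,q):
    return R.from_euler("z",p[2]).apply(np.atleast_2d(q))+[p[0],p[1],0]
E
python3 - <<'E'
from h import *
T,S=bot.get_calibration("top"),bot.get_calibration("scene")
A=[(100,250,16),(-95,250,16),(-95,-75,16),(100,-75,16),(-61.5,155,67)]
a=np.array([(44,135),(70,475),(654,417),(612,82),(231,384)])/4+[235,155]
B=[(-95,250,16),(-95,-75,16),(100,-75,16),(-61.5,155,67)]
b=np.array([(8,320),(548,582),(760,382),(185,260)])/3.6+[240,205]
f=lambda p:np.r_[(proj(T,toW(p,A))-a).ravel(),(proj(S,toW(p,B))-b).ravel()]
r=least_squares(f,[450,100,0],loss="soft_l1");p=r.x;print(p,np.round(r.fun,1))
w=toW(p,(-61.5,155,64))[0];print("wheel",w,"grip",toW(p,(-133,0,186)),toW(p,(-181,0,191)))
kt=np.array([(157,372)])/4+[235,155];ks=np.array([(133,150)])/3.6+[240,205]
for zz in(105,110,113):
  g=least_squares(lambda q:np.r_[(proj(T,[*q,zz])-kt).ravel(),(proj(S,[*q,zz])-ks).ravel()],w[:2]);d=g.x-w[:2]
  print("knob",zz,g.x,g.fun.round(1),np.hypot(*d),np.degrees(np.arctan2(d[1],d[0])))
print(proj(T,toW(p,(-181,0,191))),proj(S,toW(p,(-181,0,191))))
E
```

```text
[5.95431398e+02 1.99860886e+01 9.98443927e-02] [-0.2 -0.2 -0.5  0.7  1.   1.4  1.   0.4  0.3  0.5 -1.8 -4.1  0.4 -3.3
  1.5 -1.7  0.2 -2.1]
wheel [518.78750643 168.08390724  64.        ] grip [[463.09377949   6.72883673 186.        ]] [[415.33283446   1.94426462 191.        ]]
knob 105 [520.00491748 206.38954291] [-0.7 -0.3  0.2  1.3] 38.32497636811496 88.17966617911863
knob 110 [518.01162244 204.34399278] [ 0.1  0.3  0.1 -0.6] 36.2683856730463 91.22581331032593
knob 113 [516.82325952 203.12417622] [ 0.6  0.6  0.  -1.7] 35.095280542012645 93.20846268859924
[[379.4245952  296.27269809]] [[318.65235173 262.59845021]]
```

Call:
jog_arm:
  targets:
    - {"xyz": [-0.57, -0.256, 0.057], "spin": 0}
    - {"xyz": [-0.57, -0.256, 0.057], "spin": 0}
    - {"xyz": [-0.57, -0.256, 0.057], "spin": 0}
    - {"xyz": [-0.57, -0.256, 0.057], "spin": 0}
    - {"xyz": [-0.57, -0.256, 0.057], "spin": 0}
    - {"xyz": [-0.57, -0.256, 0.057], "spin": 0}
    - {"xyz": [-0.57, -0.256, 0.057], "spin": 0}
    - {"xyz": [-0.57, -0.256, 0.057], "spin": 0}
    - {"xyz": [-0.57, -0.256, 0.057], "spin": 0}
    - {"xyz": [-0.57, -0.256, 0.057], "spin": 0}
  gripper: 50

```text
time: 1.35
tool_pos: [518.5, 205.2, 180.6]
tcp_rot: [-3.141, -0.001, 2.909]
contact_force: [1.4, 1.0, 0.1]
grip_width: 45.5
finger_force: 0.0
```

Call:
jog_arm:
  targets:
    - {"xyz": [0, 0, 0], "spin": 1}
    - {"xyz": [0, 0, 0], "spin": 1}
    - {"xyz": [0, 0, 0], "spin": 1}
    - {"xyz": [0, 0, 0], "spin": 1}
    - {"xyz": [0, 0, 0], "spin": 1}
    - {"xyz": [0, 0, 0], "spin": 1}
    - {"xyz": [0, 0, 0], "spin": 1}
    - {"xyz": [0, 0, 0], "spin": 1}
    - {"xyz": [0, 0, 0], "spin": 1}
    - {"xyz": [0, 0, 0], "spin": 1}

```text
time: 2.6
tool_pos: [517.3, 206.3, 180.7]
tcp_rot: [-3.141, -0.0, 1.905]
contact_force: [-0.2, 0.4, 0.1]
grip_width: 45.8
finger_force: 0.0
```

Call:
jog_arm:
  targets:
    - {"xyz": [0, 0, 0], "spin": 1}
    - {"xyz": [0, 0, 0], "spin": 1}
    - {"xyz": [0, 0, 0], "spin": 1}
    - {"xyz": [0, 0, 0], "spin": 0.38}
    - {"xyz": [0, 0, 0], "spin": 0}
    - {"xyz": [0, 0, 0], "spin": 0}
    - {"xyz": [0, 0, 0], "spin": 0}
    - {"xyz": [0, 0, 0], "spin": 0}
    - {"xyz": [0, 0, 0], "spin": 0}
    - {"xyz": [0, 0, 0], "spin": 0}

```text
time: 3.85
tool_pos: [517.6, 206.4, 181.2]
tcp_rot: [3.142, -0.0, 1.571]
contact_force: [0.5, -0.3, 0.6]
grip_width: 46.0
finger_force: 0.0
```

Run:
```python
from h import *
import cv2
o=bot.get_obs();c=bot.get_calibration("wrist");print(o["time"],o["tool_pos"],o["tcp_rot"],o["contact_force"],o["grip_width"],c)
cv2.imwrite("pics/w0.png",bot.capture("wrist"))
```

```text
3.85 [517.56190375 206.39491501 181.15117202] [ 3.14150209e+00 -9.60112218e-05  1.57085980e+00] [ 0.53815271 -0.3089564   0.57302029] 46.03848021233143 {'vfov': 65.70646984690485, 'cx': 313.0673060344166, 'cy': 242.03280894318945, 'eye': array([519.12983275, 284.38336226, 338.30317264]), 'rotation': array([ 2.84929268e+00,  3.53708666e-04, -2.17978603e-04])}
```

View pics/w0.png

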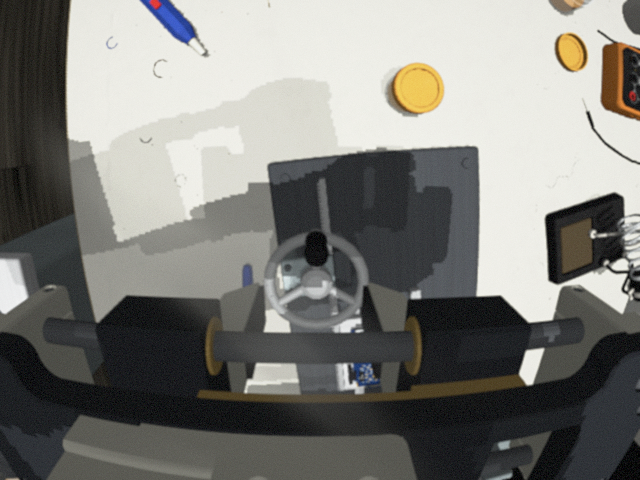

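The wrist view shows the rim spanning (265–369, 230–327) with the hub at (317,283). The knob blob spans (304–329, 230–266), and the fingers are at about (243,310) and (385,310). I'll compare this with the prediction.

```bash
cat >> h.py <<'E'
def fish(c,P):
    f=240/np.tan(np.radians(c["vfov"])/2)
    p=(np.atleast_2d(P)-c["eye"])@R.from_euler("xyz",c["rotation"]).as_matrix()
    h=np.hypot(p[:,0],p[:,1]);t=f*np.arctan2(h,p[:,2])/h
    return np.c_[c["cx"]+t*p[:,0],c["cy"]+t*p[:,1]]
E
python3 - <<'E'
from h import *
import cv2
c=bot.get_calibration("wrist");p=[595.43,19.99,.0998]
th=np.linspace(0,2*np.pi,60)
w=np.array([518.8,168.1])
e=fish(c,np.c_[w[0]+42.5*np.cos(th),w[1]+42.5*np.sin(th),66+0*th])
print("rim",e.min(0),e.max(0),"hub",fish(c,[*w,69]))
for z in(71,113):
  k=np.c_[518.5+8*np.cos(th),205.5+8*np.sin(th),z+0*th];k=fish(c,k);print(z,k.min(0),k.max(0))
print("corners",fish(c,toW(p,[(-95,250,16),(100,250,16)])))
a=cv2.imread("pics/w0.png")[215:340,235:400];cv2.imwrite("pics/w0c.png",cv2.resize(a,None,fx=4.5,fy=4.5,interpolation=cv2.INTER_CUBIC))
E
```

```text
rim [259.65262231 231.7603728 ] [365.90658765 329.58134022] hub [[312.80224663 284.88823696]]
71 [301.72197847 229.74040955] [323.04224462 250.19296453]
113 [299.79384498 246.68648827] [324.69272165 270.18386706]
corners [[263.52788359 162.76613959]
 [477.86651267 146.58763482]]
```

View pics/w0c.png

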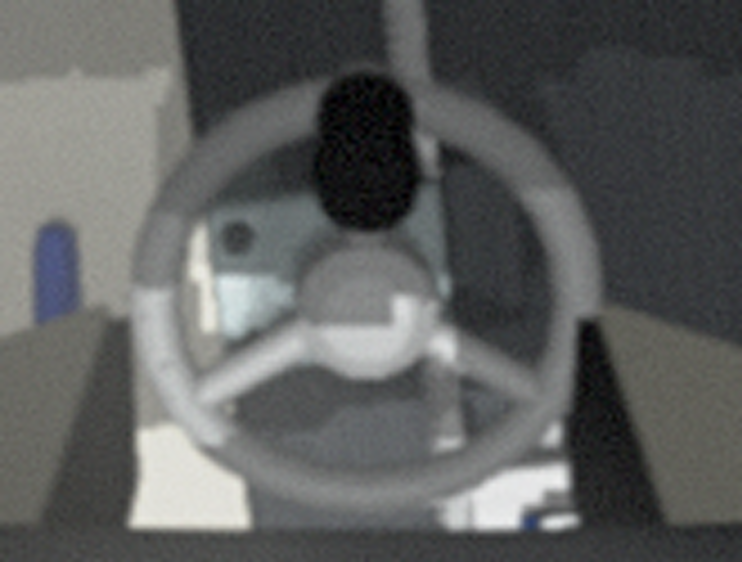

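Call:
jog_arm:
  targets:
    - {"xyz": [0, 0.043, 0], "spin": 0}
    - {"xyz": [0, 0, 0.3], "spin": 0}
    - {"xyz": [0, 0, 0.3], "spin": 0}
    - {"xyz": [0, 0, 0.25], "spin": 0}
    - {"xyz": [0, 0, 0.2], "spin": 0}
    - {"xyz": [0, 0, 0.1], "spin": 0}
    - {"xyz": [0, 0, 0.11], "spin": 0}
    - {"xyz": [0, 0, 0], "spin": 0}
    - {"xyz": [0, 0, 0], "spin": 0}
    - {"xyz": [0, 0, 0], "spin": 0}

```text
time: 5.15
tool_pos: [521.3, 206.5, 80.9]
tcp_rot: [3.141, -0.0, 1.571]
contact_force: [-0.5, -0.6, 0.1]
grip_width: 46.3
finger_force: 0.0
```

Call:
jog_arm:
  targets:
    - {"xyz": [0, 0, 0], "spin": 0}
    - {"xyz": [0, 0, 0], "spin": 0}
    - {"xyz": [0, 0, 0], "spin": 0}
    - {"xyz": [0, 0, 0], "spin": 0}
    - {"xyz": [0, 0, 0], "spin": 0}
    - {"xyz": [0, 0, 0], "spin": 0}
    - {"xyz": [0, 0, 0], "spin": 0}
    - {"xyz": [0, 0, 0], "spin": 0}
    - {"xyz": [0, 0, 0], "spin": 0}
    - {"xyz": [0, 0, 0], "spin": 0}
  gripper: 0

```text
time: 6.4
tool_pos: [521.0, 206.4, 80.3]
tcp_rot: [-3.142, -0.0, 1.571]
contact_force: [-1.3, 0.3, 2.0]
grip_width: 15.4
finger_force: 30.0
```

Call:
jog_arm:
  targets:
    - {"xyz": [-0.006, 0.074, 0], "spin": 0}
    - {"xyz": [-0.017, 0.073, 0], "spin": 0}
    - {"xyz": [-0.029, 0.069, 0], "spin": 0}
    - {"xyz": [-0.039, 0.064, 0], "spin": 0}
    - {"xyz": [-0.048, 0.057, 0], "spin": 0}
    - {"xyz": [-0.057, 0.048, 0], "spin": 0}
    - {"xyz": [-0.064, 0.039, 0], "spin": 0}
    - {"xyz": [-0.069, 0.029, 0], "spin": 0}
    - {"xyz": [-0.073, 0.017, 0], "spin": 0}
    - {"xyz": [-0.074, 0.006, 0], "spin": 0}

```text
time: 7.65
tool_pos: [558.1, 168.6, 80.3]
tcp_rot: [-3.139, -0.001, 1.571]
contact_force: [-8.2, 1.5, 5.6]
grip_width: 15.3
finger_force: 30.0
```

Call:
jog_arm:
  targets:
    - {"xyz": [-0.074, -0.018, 0], "spin": 0}
    - {"xyz": [-0.073, -0.028, 0], "spin": 0}
    - {"xyz": [-0.069, -0.029, 0], "spin": 0}
    - {"xyz": [-0.064, -0.039, 0], "spin": 0}
    - {"xyz": [-0.057, -0.048, 0], "spin": 0}
    - {"xyz": [-0.048, -0.057, 0], "spin": 0}
    - {"xyz": [-0.039, -0.064, 0], "spin": 0}
    - {"xyz": [-0.029, -0.069, 0], "spin": 0}
    - {"xyz": [-0.017, -0.073, 0], "spin": 0}
    - {"xyz": [-0.006, -0.074, 0], "spin": 0}

```text
time: 8.9
tool_pos: [518.9, 130.3, 80.4]
tcp_rot: [3.141, -0.0, 1.571]
contact_force: [2.2, 3.8, -1.5]
grip_width: 15.1
finger_force: 30.0
```

Call:
jog_arm:
  targets:
    - {"xyz": [0.012, -0.074, 0], "spin": 0}
    - {"xyz": [0.017, -0.073, 0], "spin": 0}
    - {"xyz": [0.029, -0.069, 0], "spin": 0}
    - {"xyz": [0.039, -0.064, 0], "spin": 0}
    - {"xyz": [0.048, -0.057, 0], "spin": 0}
    - {"xyz": [0.057, -0.048, 0], "spin": 0}
    - {"xyz": [0.064, -0.039, 0], "spin": 0}
    - {"xyz": [0.069, -0.029, 0], "spin": 0}
    - {"xyz": [0.073, -0.017, 0], "spin": 0}
    - {"xyz": [0.074, -0.006, 0], "spin": 0}

```text
time: 10.15
tool_pos: [481.8, 168.7, 80.4]
tcp_rot: [3.14, 0.001, 1.571]
contact_force: [7.6, -1.4, -4.5]
grip_width: 15.2
finger_force: 30.0
```

Call:
jog_arm:
  targets:
    - {"xyz": [0.073, 0.018, 0], "spin": 0}
    - {"xyz": [0.072, 0.017, 0], "spin": 0}
    - {"xyz": [0.069, 0.029, 0], "spin": 0}
    - {"xyz": [0.063, 0.039, 0], "spin": 0}
    - {"xyz": [0.057, 0.048, 0], "spin": 0}
    - {"xyz": [0.048, 0.057, 0], "spin": 0}
    - {"xyz": [0.038, 0.064, 0], "spin": 0}
    - {"xyz": [0.029, 0.069, 0], "spin": 0}
    - {"xyz": [0.017, 0.073, 0], "spin": 0}
    - {"xyz": [0.006, 0.074, 0], "spin": 0}

```text
time: 11.4
tool_pos: [520.1, 206.6, 80.3]
tcp_rot: [-3.141, 0.0, 1.571]
contact_force: [-1.6, -5.6, 4.0]
grip_width: 15.3
finger_force: 30.0
```

Run:
```python
from h import *
import cv2
o=bot.get_obs();print(o["time"],o["tool_pos"],o["contact_force"])
a=bot.capture("scene")
cv2.imwrite("pics/s2.png",cv2.resize(a[205:370,240:460],None,fx=3.6,fy=3.6,interpolation=cv2.INTER_CUBIC))
```

```text
11.4 [520.05802306 206.58619847  80.2678147 ] [-1.55121144 -5.62957895  4.00019769]
```

View pics/s2.png

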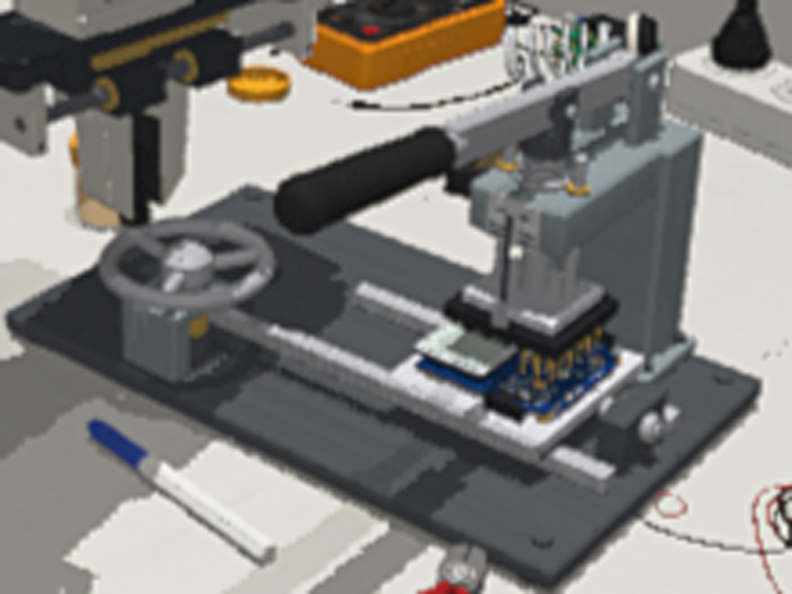

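The nest is nearly home: its near corner is now at crop (548,450), against (432,405) at the start. The wheel is one turn on, and the marker, jar and cutters haven't moved. Next I'll estimate the travel left.

Run:
```python
from h import *
S=bot.get_calibration("scene");p=[595.43,19.99,.0998]
b=np.array([(432,405),(548,450)])/3.6+[240,205]
bias=np.array([(548,582)])/3.6+[240,205]-proj(S,toW(p,(-95,-75,16)));print(bias)
for z in(28,32,36,40):
  r=least_squares(lambda q:(proj(S,toW(p,[(-46,-42+q[0],z),(-46,-42+q[1],z)]))+bias-b).ravel(),[60,5]);print(z,r.x,r.fun.round(1))
```

```text
[[-0.39400352  3.26680217]]
28 [64.21490204  3.60141333] [-1.9  4.3 -2.6  5.9]
32 [62.87196298  2.42323141] [-1.1  2.5 -1.8  4. ]
36 [61.54552212  1.26093812] [-0.3  0.7 -1.   2.2]
40 [60.23571931  0.11458986] [ 0.5 -1.1 -0.1  0.3]
```

Call:
jog_arm:
  targets:
    - {"xyz": [0.0, 0.025, 0], "spin": 0}
    - {"xyz": [-0.002, 0.025, 0], "spin": 0}
    - {"xyz": [-0.003, 0.025, 0], "spin": 0}
    - {"xyz": [-0.005, 0.025, 0], "spin": 0}
    - {"xyz": [-0.005, 0.025, 0], "spin": 0}
    - {"xyz": [0, 0, 0], "spin": 0}
    - {"xyz": [0, 0, 0], "spin": 0}
    - {"xyz": [0, 0, 0], "spin": 0}
    - {"xyz": [0, 0, 0], "spin": 0}
    - {"xyz": [0, 0, 0], "spin": 0}

```text
time: 12.7
tool_pos: [529.9, 205.2, 80.3]
tcp_rot: [-3.141, 0.0, 1.571]
contact_force: [-1.9, -4.5, 3.1]
grip_width: 15.1
finger_force: 30.0
```

Call:
jog_arm:
  targets:
    - {"xyz": [-0.007, 0.021, 0], "spin": 0}
    - {"xyz": [-0.007, 0.021, 0], "spin": 0}
    - {"xyz": [-0.008, 0.021, 0], "spin": 0}
    - {"xyz": [0, 0, 0], "spin": 0}
    - {"xyz": [0, 0, 0], "spin": 0}
    - {"xyz": [0, 0, 0], "spin": 0}
    - {"xyz": [0, 0, 0], "spin": 0}
    - {"xyz": [0, 0, 0], "spin": 0}
    - {"xyz": [0, 0, 0], "spin": 0}
    - {"xyz": [0, 0, 0], "spin": 0}

```text
time: 13.95
tool_pos: [534.8, 203.5, 80.3]
tcp_rot: [-3.141, -0.0, 1.571]
contact_force: [-3.3, -4.2, 4.3]
grip_width: 15.4
finger_force: 30.0
```

Call:
jog_arm:
  targets:
    - {"xyz": [-0.009, 0.02, 0], "spin": 0}
    - {"xyz": [-0.01, 0.02, 0], "spin": 0}
    - {"xyz": [-0.011, 0.019, 0], "spin": 0}
    - {"xyz": [0, 0, 0], "spin": 0}
    - {"xyz": [0, 0, 0], "spin": 0}
    - {"xyz": [0, 0, 0], "spin": 0}
    - {"xyz": [0, 0, 0], "spin": 0}
    - {"xyz": [0, 0, 0], "spin": 0}
    - {"xyz": [0, 0, 0], "spin": 0}
    - {"xyz": [0, 0, 0], "spin": 0}

```text
time: 15.2
tool_pos: [539.3, 201.2, 80.3]
tcp_rot: [-3.141, -0.0, 1.571]
contact_force: [-3.0, -3.7, 3.9]
grip_width: 15.2
finger_force: 30.0
```

Call:
jog_arm:
  targets:
    - {"xyz": [-0.011, 0.018, 0], "spin": 0}
    - {"xyz": [-0.012, 0.017, 0], "spin": 0}
    - {"xyz": [-0.013, 0.016, 0], "spin": 0}
    - {"xyz": [-0.013, 0.016, 0], "spin": 0}
    - {"xyz": [0, 0, 0], "spin": 0}
    - {"xyz": [0, 0, 0], "spin": 0}
    - {"xyz": [0, 0, 0], "spin": 0}
    - {"xyz": [0, 0, 0], "spin": 0}
    - {"xyz": [0, 0, 0], "spin": 0}
    - {"xyz": [0, 0, 0], "spin": 0}

```text
time: 16.45
tool_pos: [540.4, 200.4, 80.2]
tcp_rot: [-3.132, -0.004, 1.571]
contact_force: [-17.6, 9.0, 12.1]
grip_width: 15.5
finger_force: 30.0
```

Call:
jog_arm:
  targets:
    - {"xyz": [0.028, -0.04, 0], "spin": 0}
    - {"xyz": [0, 0, 0], "spin": 0}
    - {"xyz": [0, 0, 0], "spin": 0}
    - {"xyz": [0, 0, 0], "spin": 0}
    - {"xyz": [0, 0, 0], "spin": 0}
    - {"xyz": [0, 0, 0], "spin": 0}
    - {"xyz": [0, 0, 0], "spin": 0}
    - {"xyz": [0, 0, 0], "spin": 0}
    - {"xyz": [0, 0, 0], "spin": 0}
    - {"xyz": [0, 0, 0], "spin": 0}
  gripper: 50

```text
time: 17.7
tool_pos: [542.1, 199.5, 80.3]
tcp_rot: [3.142, -0.0, 1.571]
contact_force: [0.4, -0.6, -0.3]
grip_width: 46.1
finger_force: 0.0
```

Call:
jog_arm:
  targets:
    - {"xyz": [0, 0, -0.15], "spin": 0}
    - {"xyz": [0, 0, -0.3], "spin": 0}
    - {"xyz": [0, 0, -0.4], "spin": 0}
    - {"xyz": [0, 0, -0.4], "spin": 0}
    - {"xyz": [0, 0, -0.4], "spin": 0}
    - {"xyz": [0, 0, -0.3], "spin": 0}
    - {"xyz": [0, 0, -0.1], "spin": 0}
    - {"xyz": [0, 0, 0], "spin": 0}
    - {"xyz": [0, 0, 0], "spin": 0}
    - {"xyz": [0, 0, 0], "spin": 0}

```text
time: 18.95
tool_pos: [541.7, 199.4, 243.3]
tcp_rot: [-3.14, 0.0, 1.571]
contact_force: [0.1, 0.7, 0.9]
grip_width: 46.0
finger_force: 0.0
```

Run:
```python
from h import *
import cv2
o=bot.get_obs();print(o["time"],o["tool_pos"],o["contact_force"])
a=bot.capture("scene")
cv2.imwrite("pics/s3.png",cv2.resize(a[205:370,240:460],None,fx=3.6,fy=3.6,interpolation=cv2.INTER_CUBIC))
S=bot.get_calibration("scene");p=[595.43,19.99,.0998]
print(proj(S,toW(p,[(-46,-42,39),(-181,0,191),(-133,0,186)])))
```

```text
18.95 [541.66784911 199.41007212 243.28401248] [0.07519269 0.705846   0.88784087]
[[392.50155427 327.58898471]
 [318.64468303 262.59588722]
 [340.77727557 253.71990693]]
```

View pics/s3.png

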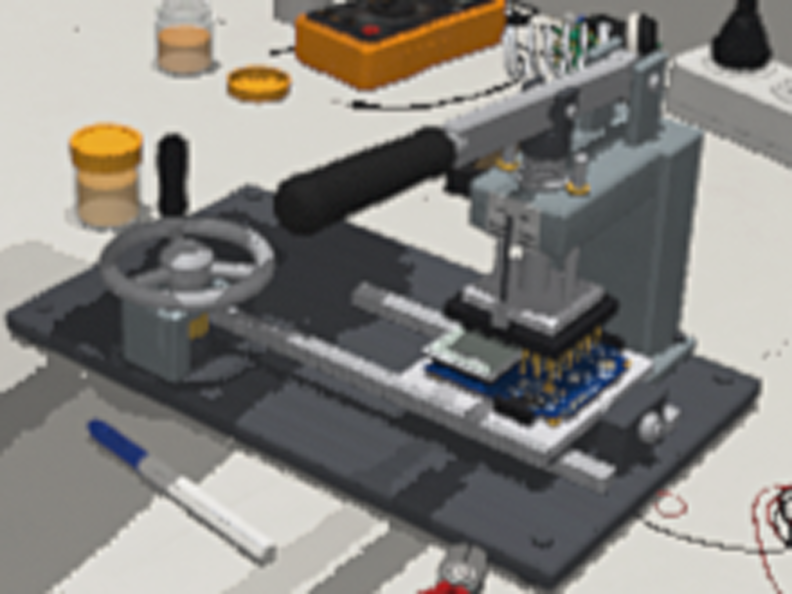

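The nest plate now touches the stop block at about crop (615,390). The knob is about 33° past its start and the lever is still up. I'll move over the grip next.

Call:
jog_arm:
  targets:
    - {"xyz": [-0.3, -0.121, 0], "spin": 0}
    - {"xyz": [-0.3, -0.121, 0], "spin": 0}
    - {"xyz": [-0.3, -0.121, 0], "spin": 0}
    - {"xyz": [-0.3, -0.121, 0], "spin": 0}
    - {"xyz": [-0.3, -0.121, 0], "spin": 0}
    - {"xyz": [-0.3, -0.121, 0], "spin": 0}
    - {"xyz": [-0.3, -0.121, 0], "spin": 0}
    - {"xyz": [-0.3, -0.121, 0], "spin": 0}
    - {"xyz": [0, 0, 0], "spin": 0}
    - {"xyz": [0, 0, 0], "spin": 0}
  gripper: 0

```text
time: 20.25
tool_pos: [464.8, 7.9, 244.2]
tcp_rot: [3.141, -0.0, 1.571]
contact_force: [-0.3, 0.5, -0.1]
grip_width: 0.7
finger_force: 0.0
```

Call:
jog_arm:
  targets:
    - {"xyz": [0, 0, 0.2], "spin": 0}
    - {"xyz": [0, 0, 0.15], "spin": 0}
    - {"xyz": [0, 0, 0.1], "spin": 0}
    - {"xyz": [0, 0, 0.02], "spin": 0}
    - {"xyz": [0, 0, 0], "spin": 0}
    - {"xyz": [0, 0, 0], "spin": 0}
    - {"xyz": [0, 0, 0], "spin": 0}
    - {"xyz": [0, 0, 0], "spin": 0}
    - {"xyz": [0, 0, 0], "spin": 0}
    - {"xyz": [0, 0, 0], "spin": 0}

```text
time: 21.5
tool_pos: [464.6, 7.5, 206.7]
tcp_rot: [3.141, -0.0, 1.571]
contact_force: [0.2, 0.4, 0.0]
grip_width: 0.4
finger_force: 0.0
```

Run:
```python
from h import *
import cv2
o=bot.get_obs();print(o["time"],o["tool_pos"],o["contact_force"],o["grip_width"])
a=bot.capture("scene")[200:310,270:420];b=bot.capture("top")[190:300,320:440]
b=cv2.resize(b,(400,367),interpolation=cv2.INTER_CUBIC);a=cv2.resize(a,(400,293),interpolation=cv2.INTER_CUBIC)
a=cv2.copyMakeBorder(a,0,74,0,0,0)
cv2.imwrite("pics/s4.png",np.hstack([a,b]))
```

```text
21.5 [464.62201745   7.49765581 206.73457798] [0.1581932  0.44280316 0.04367731] 0.42754135252916825
```

View pics/s4.png

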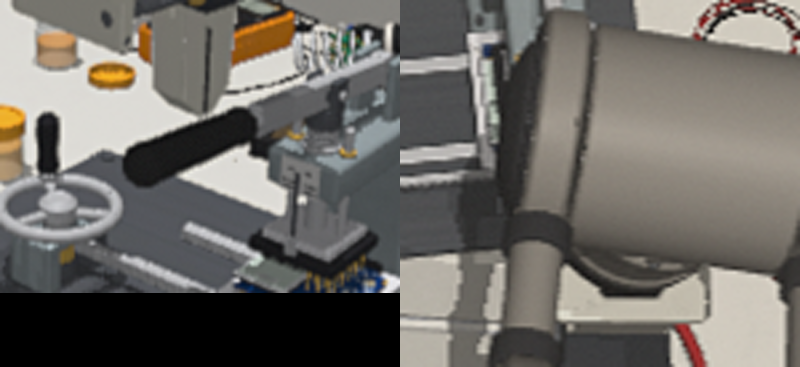

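The closed fingertips, around crop (190,110), hang about 10 mm over the middle of the grip at (190,143). Now I'll lower slowly to contact.

Call:
jog_arm:
  targets:
    - {"xyz": [0, 0, 0.02], "spin": 0}
    - {"xyz": [0, 0, 0.02], "spin": 0}
    - {"xyz": [0, 0, 0.02], "spin": 0}
    - {"xyz": [0, 0, 0.02], "spin": 0}
    - {"xyz": [0, 0, 0.02], "spin": 0}
    - {"xyz": [0, 0, 0.02], "spin": 0}
    - {"xyz": [0, 0, 0.03], "spin": 0}
    - {"xyz": [0, 0, 0], "spin": 0}
    - {"xyz": [0, 0, 0], "spin": 0}
    - {"xyz": [0, 0, 0], "spin": 0}

```text
time: 22.85
tool_pos: [464.5, 7.5, 194.8]
tcp_rot: [-3.142, -0.0, 1.571]
contact_force: [-1.0, 0.4, 3.6]
grip_width: 0.5
finger_force: 1.9
```

Call:
jog_arm:
  targets:
    - {"xyz": [0, 0, 0.03], "spin": 0}
    - {"xyz": [0, 0, 0.03], "spin": 0}
    - {"xyz": [0, 0, 0.03], "spin": 0}
    - {"xyz": [0, 0, 0.03], "spin": 0}
    - {"xyz": [0, 0, 0.03], "spin": 0}
    - {"xyz": [0, 0, 0.03], "spin": 0}
    - {"xyz": [0, 0, 0.03], "spin": 0}
    - {"xyz": [0, 0, 0.03], "spin": 0}
    - {"xyz": [0, 0, 0], "spin": 0}
    - {"xyz": [0, 0, 0], "spin": 0}

```text
time: 24.1
tool_pos: [464.1, 7.5, 175.4]
tcp_rot: [-3.141, -0.0, 1.571]
contact_force: [-4.2, -0.6, 6.5]
grip_width: 0.7
finger_force: 3.2
```

Call:
jog_arm:
  targets:
    - {"xyz": [0, 0, 0.02], "spin": 0}
    - {"xyz": [0, 0, 0.02], "spin": 0}
    - {"xyz": [0, 0, 0.02], "spin": 0}
    - {"xyz": [0, 0, 0], "spin": 0}
    - {"xyz": [0, 0, 0], "spin": 0}
    - {"xyz": [0, 0, 0], "spin": 0}
    - {"xyz": [0, 0, 0], "spin": 0}
    - {"xyz": [0, 0, 0], "spin": 0}
    - {"xyz": [0, 0, 0], "spin": 0}
    - {"xyz": [0, 0, 0], "spin": 0}

```text
time: 25.35
tool_pos: [464.0, 7.5, 170.6]
tcp_rot: [-3.14, -0.0, 1.571]
contact_force: [-5.6, -0.6, 7.1]
grip_width: 0.3
finger_force: 3.6
```

Run:
```python
from h import *
import cv2
o=bot.get_obs();print(o["time"],o["tool_pos"],o["contact_force"],o["grip_width"])
a=bot.capture("scene")[220:310,330:430];b=cv2.imread("pics/scene0.png")[220:310,330:430]
cv2.imwrite("pics/s5.png",cv2.resize(np.hstack([b,a]),None,fx=4,fy=4,interpolation=cv2.INTER_CUBIC))
```

```text
25.35 [464.03343777   7.4772195  170.6262781 ] [-5.57072424 -0.58865886  7.08448627] 0.33200306304891775
```

View pics/s5.png

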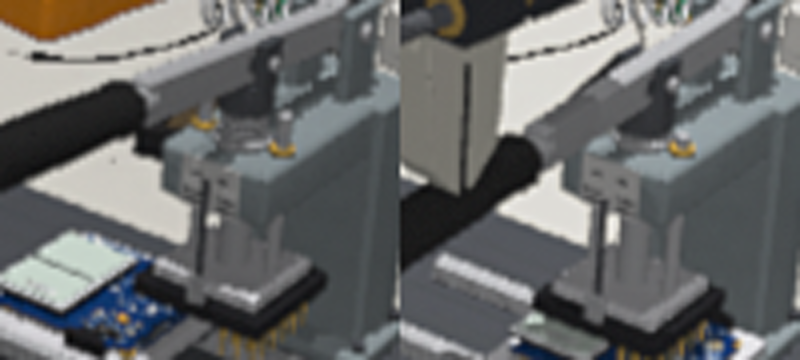

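The head has dropped about 26 crop px (roughly 9 mm), and the fingers bear on the grip. That agrees with the geometry's 8.8 mm. I'll go another 3 mm down at the grip.

Call:
jog_arm:
  targets:
    - {"xyz": [0, 0, 0.02], "spin": 0}
    - {"xyz": [0, 0, 0.018], "spin": 0}
    - {"xyz": [0, 0, 0], "spin": 0}
    - {"xyz": [0, 0, 0], "spin": 0}
    - {"xyz": [0, 0, 0], "spin": 0}
    - {"xyz": [0, 0, 0], "spin": 0}
    - {"xyz": [0, 0, 0], "spin": 0}
    - {"xyz": [0, 0, 0], "spin": 0}
    - {"xyz": [0, 0, 0], "spin": 0}
    - {"xyz": [0, 0, 0], "spin": 0}

```text
time: 26.65
tool_pos: [464.0, 7.5, 167.6]
tcp_rot: [-3.14, 0.0, 1.571]
contact_force: [-4.8, -0.5, 6.9]
grip_width: 0.6
finger_force: 3.8
```

Run:
```python
from h import *
o=bot.get_obs();print(o["time"],o["tool_pos"],o["contact_force"],abs(o["dq"]).max())
import cv2
g=lambda a:cv2.cvtColor(a,cv2.COLOR_BGR2GRAY)
# head displacement: match black head plate patch, rest vs now
r=g(cv2.imread("pics/scene0.png"))[288:303,372:412];n=g(bot.capture("scene"))
m=cv2.matchTemplate(n[283:325,367:417],r,cv2.TM_CCOEFF_NORMED);_,v,_,l=cv2.minMaxLoc(m);print(v,"shift px",l[0]-5,l[1]-5,m[:,l[0]].round(2))
S=bot.get_calibration("scene");p=[596.6,20.4,.0998]
q=proj(S,toW(p,[(-20,0,85),(-20,0,75)]));print("10mm =",q[1]-q[0])
```

```text
26.65 [464.00740597   7.47933046 167.62005575] [-4.84244973 -0.53269676  6.92259172] 0.003035391594160597
0.8559125661849976 shift px 0 5 [-0.13 -0.16 -0.17 -0.14 -0.06  0.06  0.22  0.4   0.59  0.77  0.86  0.78
  0.57  0.33  0.08 -0.11 -0.24 -0.31 -0.31 -0.23 -0.11 -0.01  0.06  0.11
  0.1   0.   -0.17 -0.37]
10mm = [-0.42974402  5.40157572]
```

```bash
python3 -c "
from plant import bot
print(bot.close_job())"
```

```text
the job is handed in; nothing more can be done
None
```

I wound the nest home against its stop and handed the job in with the arm holding the lever at about 7 N and the probe head about 9.3–9.9 mm down, by estimate (image shift and lever geometry). The hand-in returned no verdict.

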